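# Lid the crucibles for the furnace

## Task

The crucibles in the steel tray are ready for the furnace: close each of the four with the lid of its own size, sunk into the mouth and lying level all round with the knob up. Set the lids down gently, keep every crucible upright in its place in the tray, and leave the spare lid, which is too wide for any of them, where it lies on the worktop.

Things in the scene. Friction and masses are not known exactly. Their poses are not given: they have to be found in the camera images.
- crucible_small_mouth (a point): The smallest of four open white porcelain crucibles, upright and loose in a shallow steel tray (210 mm square, 19 mm high, floor 3 mm thick; two by two, about 96 mm apart). Mouth 35 mm wide outside, 30 inside; 28 mm tall, foot 19 mm wide. Point: centre of its mouth at rim height; z up.
- crucible_medium_mouth (a point): The second smallest of four open white porcelain crucibles, upright and loose in a shallow steel tray (210 mm square, 19 mm high, floor 3 mm thick; two by two, about 96 mm apart). Mouth 45 mm wide outside, 40 inside; 34 mm tall, foot 25 mm wide. Point: centre of its mouth at rim height; z up.
- crucible_large_mouth (a point): The second largest of four open white porcelain crucibles, upright and loose in a shallow steel tray (210 mm square, 19 mm high, floor 3 mm thick; two by two, about 96 mm apart). Mouth 55 mm wide outside, 50 inside; 40 mm tall, foot 30 mm wide. Point: centre of its mouth at rim height; z up.
- crucible_largest_mouth (a point): The largest of four open white porcelain crucibles, upright and loose in a shallow steel tray (210 mm square, 19 mm high, floor 3 mm thick; two by two, about 96 mm apart). Mouth 65 mm wide outside, 60 inside; 46 mm tall, foot 36 mm wide. Point: centre of its mouth at rim height; z up.
- lid_small_centre (a point): Lid of the small crucible: round, white porcelain, loose, knob up on the worktop, 28 mm tall. Flange 41 mm wide; below it a dished middle 7 mm deep (13 mm wide at its flat base, 27 at the flange) enters the mouth. Round knob, 9 mm wide at its root, 14 at its widest. Point: on its axis, 14 mm above its base; flange underside 7 mm below it, flange top 2 below, knob widest 7 above, top 14 above.
- lid_medium_centre (a point): Lid of the medium crucible: round, white porcelain, loose, knob up on the worktop, 28 mm tall. Flange 51 mm wide; below it a dished middle 7 mm deep (23 mm wide at its flat base, 37 at the flange) enters the mouth. Round knob, 9 mm wide at its root, 14 at its widest. Point: on its axis, 14 mm above its base; flange underside 7 mm below it, flange top 2 below, knob widest 7 above, top 14 above.
- lid_large_centre (a point): Lid of the large crucible: round, white porcelain, loose, knob up on the worktop, 28 mm tall. Flange 61 mm wide; below it a dished middle 7 mm deep (33 mm wide at its flat base, 47 at the flange) enters the mouth. Round knob, 9 mm wide at its root, 14 at its widest. Point: on its axis, 14 mm above its base; flange underside 7 mm below it, flange top 2 below, knob widest 7 above, top 14 above.
- lid_largest_centre (a point): Lid of the largest crucible: round, white porcelain, loose, knob up on the worktop, 28 mm tall. Flange 71 mm wide; below it a dished middle 7 mm deep (43 mm wide at its flat base, 57 at the flange) enters the mouth. Round knob, 9 mm wide at its root, 14 at its widest. Point: on its axis, 14 mm above its base; flange underside 7 mm below it, flange top 2 below, knob widest 7 above, top 14 above.
- lid_spare_centre (a point): Spare lid, the widest, fits no crucible: round, white porcelain, loose, knob up on the worktop, 28 mm tall. Flange 85 mm wide; below it a dished middle 7 mm deep (57 mm wide at its flat base, 71 at the flange) enters the mouth. Round knob, 9 mm wide at its root, 14 at its widest. Point: on its axis, 14 mm above its base; flange underside 7 mm below it, flange top 2 below, knob widest 7 above, top 14 above.
Mind the look-alikes: they are no part of the job. What is shaped like the part that bears lid_large_centre but black or pink is not meant.

How it is judged (in metres and radians):
At the end, for the whole second after the job is handed in: Each crucible wears the lid of its own size: lid axis within 4 mm of the mouth's centre, flange down on the rim (within about 3 mm), lid and crucible within 4.5 degrees of level, crucible within 25 mm of where it stood; the spare lid within 20 mm of where it lay; all released and at rest (horizontal distance between lid_small_centre and crucible_small_mouth below 0.004 m and angle between each of lid_small_centre, crucible_small_mouth, lid_medium_centre, crucible_medium_mouth, lid_large_centre, crucible_large_mouth, lid_largest_centre, crucible_largest_mouth's own z axis and vertical below 0.08 rad and z of lid_small_centre in the frame of crucible_small_mouth between 0.003 and 0.0095 m and distance of each of crucible_small_mouth, crucible_medium_mouth, crucible_large_mouth, crucible_largest_mouth from where it was at the start of the episode below 0.025 m and linear speed of each of lid_small, lid_medium, lid_large, lid_largest below 0.02 m/s and horizontal distance between lid_medium_centre and crucible_medium_mouth below 0.004 m and z of lid_medium_centre in the frame of crucible_medium_mouth between 0.003 and 0.0095 m and horizontal distance between lid_large_centre and crucible_large_mouth below 0.004 m and z of lid_large_centre in the frame of crucible_large_mouth between 0.003 and 0.0095 m and horizontal distance between lid_largest_centre and crucible_largest_mouth below 0.004 m and z of lid_largest_centre in the frame of crucible_largest_mouth between 0.003 and 0.0095 m and distance of lid_spare_centre from where it was at the start of the episode below 0.02 m); the robot touches nothing.
It fails at once if a crucible is tipped over (more than 30 degrees) (angle between any of crucible_small_mouth, crucible_medium_mouth, crucible_large_mouth, crucible_largest_mouth's own z axis and vertical above 0.52 rad).
It fails at once if a lid is pressed or knocked hard against a crucible (more than 20 N) (contact force between lid_small and crucible_small above 20 N or contact force between lid_medium and crucible_medium above 20 N or contact force between lid_large and crucible_large above 20 N or contact force between lid_largest and crucible_largest above 20 N).
It also fails if it takes over 112 s, if anything falls off the work surface, if the arm or the gripper's body presses on something with over 40 N, if the wrist force passes 120 N, or if a joint passes its speed limit or range.

## Robot

A 6-joint arm with a two-finger parallel gripper is mounted at the origin on a cart in front of the work surface, level with it; the furniture and walls round the work are solid. World frame = base frame: x ahead of the robot, y to its left, z up, the work surface at z = 0. Lengths are in mm, angles in rad, forces in N, time in s.
With the tool pointing down it reaches from about 350 to 775 mm from the base axis. Payload 7.3 kg.
Tool frame: the origin (TCP) lies between the finger pads; the fingertips stand 25 mm ahead of it and the grasp point (between the pads) lies 6 mm ahead of it; z points along the fingers, y is the line along which they close (so a half turn about z gives the same grasp; the last joint's range is limited). The gripper opens to 92 mm and grips with 3 to 60 N. Pads are 19 mm wide; open, the fingers measure 130 mm over their backs; the gripper's body (75 mm by 190 mm) begins 47 mm behind the grasp point.
Start: joints at [0.956, 0.342, 1.524, -0, 1.275, -0.146], TCP at [237.192, 468.383, 251.741] pointing down, gripper open.
Joint ranges: [-2.53, 2.53], [-0.77, 2.02], [0.04, 2.7], [-1, 4.14], [0.28, 2.66], [-3.11, 3.11]. Speed limits (rad/s): [2.57, 2.57, 3.14, 3.14, 3.14, 3.14].

## Interface

Orientations are given as [roll, pitch, yaw] about the fixed x, y, z axes, in that order (R = Rz(yaw) Ry(pitch) Rx(roll)).
In Python, from plant import bot gives the robot as it stands.
- The arm moves only by the tool play_rows, never from a script. Its argument "commands" is a list of rows, each an object of numbers: "x", "y", "z": the shift along the tool's x, y, z in m; "twist": the turn about the tool's z in degrees. In form: [{"x": .., "y": .., "z": .., "twist": ..}, ...]. A call has exactly 8 rows; each row is the pose to reach, as a shift and turn from the pose commanded when the call began, along the tool's axes at that moment; what a row does not reach only later rows make up. A row lasts 1/10 s, in which the tool goes at most 50 mm and 8.59 degrees, less where a joint would pass 70% of its speed; a pose out of reach is approached as far as the arm can. A call with a gripper value outside its range is refused whole. "jaw" is the closure, from 0 (fully open) to 1 (shut), set as the call begins (left out, the last holds). The fingers move at their own pace and stop on an object; the grip force is fixed at half the most. Time passes only in rows, so rows that repeat a pose let the fingers close, or fill a call up. It gives the time, the measured TCP pose, the force, the opening and the grip force at its end, in the units of the state.
- bot.get_obs(): the state, without advancing time (a new reading comes with each control period).
- bot.capture(name): name is "scene" or "top" or "wrist"; returns a dict with "pixels" (400x640x3 uint8, red, green, blue), "fx", "fy", "cx", "cy" (pixels), "k1" (the pictures are not rectified: a ray, as slopes to the right and down, at radius r is drawn at 1 + k1 r^2 times it, then the intrinsics apply), "eye" and "rotation" of the camera in the world. Camera axes: x right, y down, z forward; pixel columns grow to the right and rows downward; lengths in mm; the calibration is good to about 2 mm. A picture is of the moment at which its call begins. There is no depth.
- bot.close_job(): hands the job in; it is judged then, once.
The state is a dict: "time": time; "joint_positions": joint angles; "dq": joint speeds; "tau": joint torques, N m; "tool_pos": TCP position; "tcp_rot": TCP orientation; "contact_force": force on the tool from outside, world axes, zero at the start; "moment": the same for the moment, N m; "grip_width": finger opening in mm; "finger_force": force on a finger pad.
Only numpy, scipy, OpenCV 4.12 (cv2) and the standard library are available. Lean on these libraries where they do the work, as an engineer would, in place of code of your own. Each camera call takes 0.05 s, during which the arm holds its last target. There are 200 camera calls.

## Working session

There is one attempt and no reset: what is moved stays moved. The work goes in short steps, Python scripts to look and compute and a tool call to move; the robot and the scene stay as the last step left them, time stands still between calls to the robot, and variables do not carry over. Pictures are saved under pics/ and viewed, at most 14 in all, crops included, and the job is handed in when it is done.

Besides the shell and the picture viewer there is one more tool, called as name(argument=value, ...), one argument or row to a line, values as JSON. play_rows: Moves the arm, as the interface text tells. Its arguments: {"type":"object","properties":{"commands":{"type":"array"},"jaw":{"type":"number"}},"required":["commands"]}

```bash
ls; mkdir -p pics; python3 - <<'E'
from plant import bot
import cv2,numpy as np
for n in ["scene","top"]:
    c=bot.capture(n); cv2.imwrite(f"pics/{n}0.png",c["pixels"][:,:,::-1])
    print(n,{k:np.round(v,4).tolist() for k,v in c.items() if k!="pixels"})
print(bot.get_obs())
E
```

```text
pics
scene {'fx': 376.0083, 'fy': 376.0083, 'cx': 321.9317, 'cy': 200.404, 'k1': -0.0721, 'eye': [34.0218, -338.8358, 627.2024], 'rotation': [-2.2985, 0.0157, -1.0521]}
top {'fx': 452.637, 'fy': 452.637, 'cx': 330.1197, 'cy': 203.1574, 'k1': -0.0118, 'eye': [511.421, -54.8703, 1093.2523], 'rotation': [-3.0783, 0.0102, -1.554]}
{'time': 0.1, 'joint_positions': array([ 9.56011144e-01,  3.42630682e-01,  1.52488150e+00, -3.68851265e-06,
        1.27541174e+00, -1.45990630e-01]), 'dq': array([ 0.00053235, -0.00152738, -0.00132994, -0.00020225,  0.00056593,
        0.00021835]), 'tau': array([ 1.29267861e-03, -4.32005811e+01, -2.44695157e+01,  7.18152174e-02,
        5.25956182e-02, -5.65452615e-05]), 'tool_pos': array([236.99352311, 468.11075734, 251.14000765]), 'tcp_rot': array([-3.14027503e+00, -1.90174358e-04,  2.67279905e+00]), 'contact_force': array([ 0.33916322, -1.32651986,  0.30213579]), 'moment': array([-0.02228187, -0.00497963, -0.0234095 ]), 'finger_force': 0.0, 'grip_width': 91.82570806639104}
```

View pics/scene0.png

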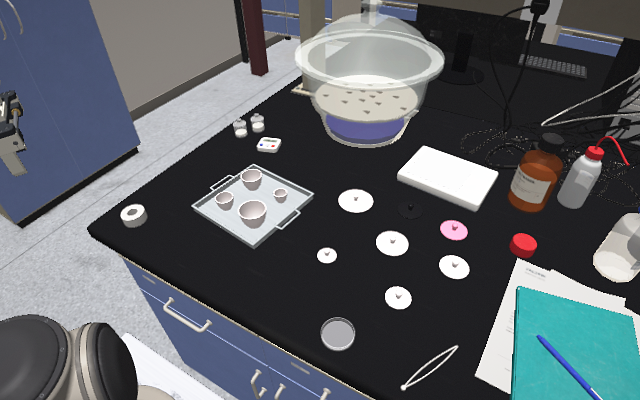

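View pics/top0.png

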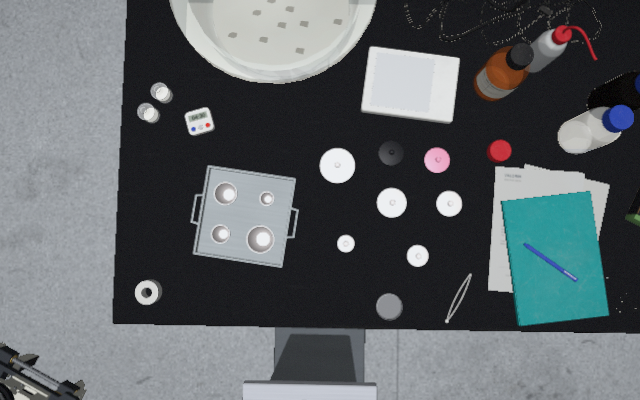

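The scene holds five white lids, plus a black and a pink look-alike. Top-view pixels:

| Item | Pixel |
|---|---|
| Spare lid | (337,165) |
| Largest lid | (391,203) |
| Large lid | (449,204) |
| Medium lid | (418,256) |
| Small lid | (346,243) |
| Black look-alike | (391,153) |
| Pink look-alike | (437,160) |
| Grey dish (not a lid) | (389,306) |
| Tape ring (not a lid) | (147,292) |
| Crucibles | (225,194), (267,199), (221,233), (260,239) |

Next I measure the lid diameters to confirm the sizes.

```bash
cat > h.py <<'E'
import cv2,numpy as np
from scipy.spatial.transform import Rotation as R
from plant import bot
def ray(c,px):
    K=np.array([[c["fx"],0,c["cx"]],[0,c["fy"],c["cy"]],[0,0,1.]])
    u=cv2.undistortPoints(np.array(px,float).reshape(-1,1,2),K,np.array([c["k1"],0,0,0.])).reshape(-1,2)
    return R.from_euler("xyz",c["rotation"]).apply(np.c_[u,np.ones(len(u))])
def onplane(c,px,z):
    d=ray(c,px); return c["eye"]+d*((z-c["eye"][2])/d[:,2])[:,None]
def circle(c,cnt,z):
    "centre, diameter of the outline cast onto height z"
    p=onplane(c,cnt.reshape(-1,2),z)[:,:2].astype(np.float32)
    (x,y),d,a=cv2.fitEllipse(cv2.convexHull(p)); return x,y,d
def blobs(m,amin):
    cs,_=cv2.findContours(m.astype(np.uint8),cv2.RETR_LIST,cv2.CHAIN_APPROX_NONE)
    return [k for k in cs if cv2.contourArea(k)>amin]
def proj(c,P):
    Rm=R.from_euler("xyz",c["rotation"]).as_matrix(); p=(np.array(P,float).reshape(-1,3)-c["eye"])@Rm
    s=p[:,:2]/p[:,2:]; s*=1+c["k1"]*(s**2).sum(1)[:,None]
    return s*[c["fx"],c["fy"]]+[c["cx"],c["cy"]]
def totool(P):
    "metres along tool axes from TCP to world point P, with yaw"
    o=bot.get_obs(); return R.from_euler("xyz",o["tcp_rot"]).inv().apply(np.array(P)-o["tool_pos"])/1000
E
python3 - <<'E'
from h import *
c=bot.capture("top"); im=c["pixels"].astype(int)
w=(im.min(2)>140)&(np.ptp(im,axis=2)<25); 
for k in blobs(w,100):
    x,y,ww,hh=cv2.boundingRect(k)
    if 320<x<470 and 140<y<280: print("lid",x+ww/2,y+hh/2,np.round(circle(c,k,10),1))
for n,p,z in [("large?",(225,194),43),("small?",(267,199),31),("med?",(221,233),37),("largest?",(260,239),49)]:
    print(n,onplane(c,[p],z).round(1))
big=cv2.resize(c["pixels"][150:280,185:475,::-1],None,fx=2.7,fy=2.7,interpolation=cv2.INTER_CUBIC)
cv2.imwrite("pics/top_crop.png",big)
E
```

```text
Traceback (most recent call last):
ValueError: setting an array element with a sequence. The requested array has an inhomogeneous shape after 1 dimensions. The detected shape was (3,) + inhomogeneous part.
```

```bash
sed -i 's/(x,y),d,a=cv2.fitEllipse(cv2.convexHull(p)); return x,y,d/(x,y),(a,b),_=cv2.fitEllipse(cv2.convexHull(p)); return x,y,a,b/' h.py
python3 - <<'E'
from h import *
c=bot.capture("top"); im=c["pixels"].astype(int)
w=(im.min(2)>140)&(np.ptp(im,axis=2)<25); 
for k in blobs(w,100):
    x,y,ww,hh=cv2.boundingRect(k)
    if 320<x<470 and 140<y<280: print("lid",x+ww/2,y+hh/2,np.round(circle(c,k,10),1))
for n,p,z in [("large?",(225,194),43),("small?",(267,199),31),("med?",(221,233),37),("largest?",(260,239),49)]:
    print(n,onplane(c,[p],z).round(1))
big=cv2.resize(c["pixels"][150:280,185:475,::-1],None,fx=2.7,fy=2.7,interpolation=cv2.INTER_CUBIC)
cv2.imwrite("pics/top_crop.png",big)
E
```

```text
lid 459.5 296.5 [ 364.3 -350.5   14.4  100.8]
lid 458.5 298.5 [ 360.2 -348.7   15.8  129.6]
lid 418.0 256.0 [ 458.7 -252.2   50.5   51.1]
lid 346.0 243.5 [484.5 -81.   40.4  41.4]
lid 449.0 204.0 [ 584.3 -326.7   61.1   61.3]
lid 392.0 203.0 [ 584.4 -189.5   70.3   71.5]
large? [[595.2 202.7  43. ]]
small? [[585.9 106.   31. ]]
med? [[504.2 210.7  37. ]]
largest? [[492. 117.  49.]]
```

View pics/top_crop.png

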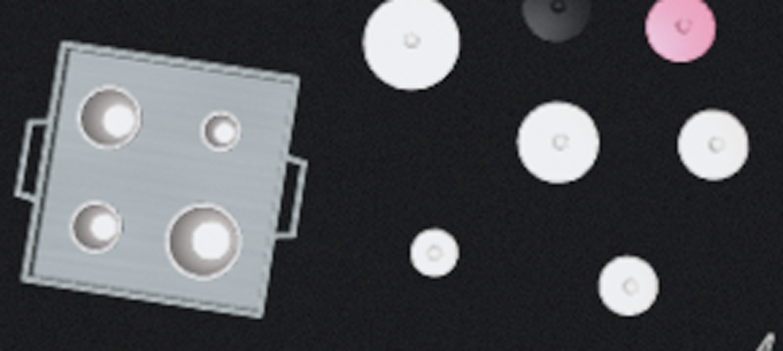

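Diameters 41/51/61/71 confirm which lid is which. I now twist the tool square with the world axes and move over the tray for a wrist view.

play_rows(
  commands=[
    {"x":-0.05,"y":-0.017,"z":-0.02,"twist":-5},
    {"x":-0.1,"y":-0.034,"z":-0.04,"twist":-10},
    {"x":-0.15,"y":-0.05,"z":-0.05,"twist":-15},
    {"x":-0.2,"y":-0.067,"z":-0.05,"twist":-20},
    {"x":-0.25,"y":-0.084,"z":-0.05,"twist":-25},
    {"x":-0.3,"y":-0.1,"z":-0.05,"twist":-26.85},
    {"x":-0.35,"y":-0.117,"z":-0.05,"twist":-26.85},
    {"x":-0.4,"y":-0.134,"z":-0.05,"twist":-26.85},
  ],
  jaw=0.65,
)

```text
time: 1.0
tool_pos: [513.9, 187.5, 301.7]
tcp_rot: [3.141, 0.0, 3.141]
contact_force: [0.4, 1.2, -0.3]
grip_width: 33.8
finger_force: 0.0
```

```bash
python3 - <<'E'
from h import *
o=bot.get_obs(); print(o["tool_pos"],o["tcp_rot"],o["grip_width"],o["time"])
c=bot.capture("wrist"); cv2.imwrite("pics/w1.png",c["pixels"][:,:,::-1])
print({k:np.round(v,4).tolist() for k,v in c.items() if k!="pixels"})
E
```

```text
[513.85100095 187.5316832  301.68018554] [3.14135477e+00 1.90049846e-05 3.14133308e+00] 33.826829818547104 1.0
{'fx': 359.563, 'fy': 359.563, 'cx': 325.4788, 'cy': 200.2794, 'k1': -0.0735, 'eye': [440.7941, 187.7029, 434.4101], 'rotation': [2.8655, -0.0008, 1.5701]}
```

View pics/w1.png

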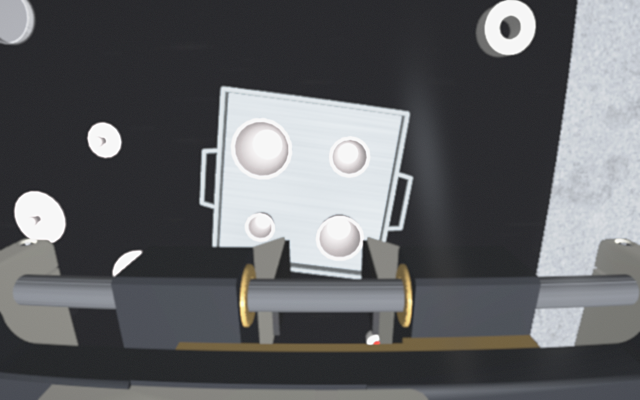

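The wrist view shows the four crucibles: largest (261,149), medium (349,157), small (260,226), large (339,237). I back off a little and go lower for a precise measurement.

play_rows(
  commands=[
    {"x":0.03,"y":-0.01,"z":0.04,"twist":0},
    {"x":0.06,"y":-0.02,"z":0.08,"twist":0},
    {"x":0.08,"y":-0.03,"z":0.12,"twist":0},
    {"x":0.08,"y":-0.03,"z":0.12,"twist":0},
    {"x":0.08,"y":-0.03,"z":0.12,"twist":0},
    {"x":0.08,"y":-0.03,"z":0.12,"twist":0},
    {"x":0.08,"y":-0.03,"z":0.12,"twist":0},
    {"x":0.08,"y":-0.03,"z":0.12,"twist":0},
  ],
)

```text
time: 1.85
tool_pos: [434.1, 159.7, 182.8]
tcp_rot: [3.141, 0.003, -3.142]
contact_force: [-0.0, -0.3, 0.9]
grip_width: 32.1
finger_force: 0.0
```

```bash
python3 - <<'E'
from h import *
c=bot.capture("wrist"); cv2.imwrite("pics/w2.png",c["pixels"][:,:,::-1])
o=bot.get_obs(); print(o["tool_pos"],c["eye"])
pos=dict(large=(595,203,43),small=(586,106,31),medium=(504,211,37),largest=(492,117,49))
print({k:proj(c,v).round(0).tolist() for k,v in pos.items()})
im=c["pixels"]; 
for n in ["w2"]:
  x0,y0,x1,y1=180,60,460,270
  cv2.imwrite("pics/w2c.png",cv2.resize(im[y0:y1,x0:x1,::-1],None,fx=2.8,fy=2.8,interpolation=cv2.INTER_CUBIC))
E
```

```text
[433.70893872 159.61576265 182.53705135] [360.64721195 159.80107027 315.31537313]
{'large': [[372.0, 363.0]], 'small': [[268.0, 347.0]], 'medium': [[385.0, 272.0]], 'largest': [[273.0, 265.0]]}
```

View pics/w2c.png

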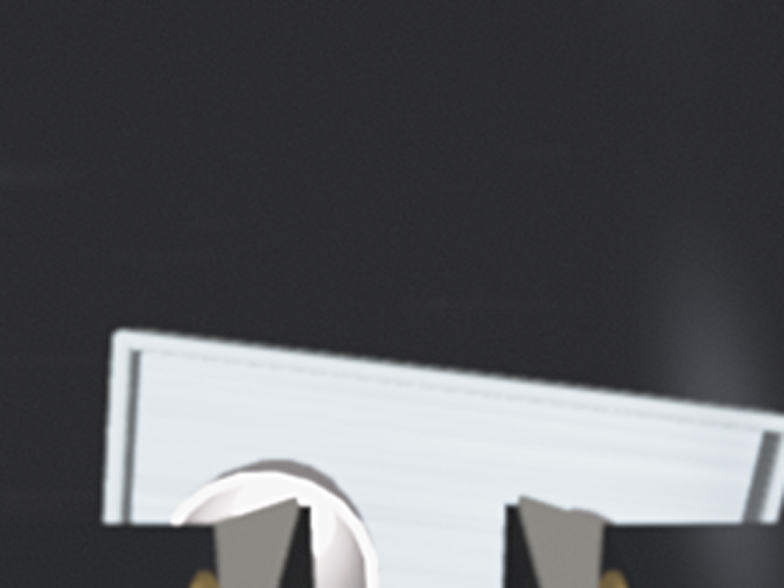

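That was the wrong way: down in the image is +x. I move the other way.

play_rows(
  commands=[
    {"x":-0.04,"y":0,"z":0,"twist":0},
    {"x":-0.08,"y":0,"z":0,"twist":0},
    {"x":-0.12,"y":0,"z":0,"twist":0},
    {"x":-0.15,"y":0,"z":0,"twist":0},
    {"x":-0.15,"y":0,"z":0,"twist":0},
    {"x":-0.15,"y":0,"z":0,"twist":0},
    {"x":-0.15,"y":0,"z":0,"twist":0},
    {"x":-0.15,"y":0,"z":0,"twist":0},
  ],
)

```text
time: 2.7
tool_pos: [581.9, 159.5, 182.1]
tcp_rot: [3.141, -0.0, -3.141]
contact_force: [0.6, -0.1, 0.7]
grip_width: 31.7
finger_force: 0.0
```

```bash
python3 - <<'E'
from h import *
c=bot.capture("wrist"); im=c["pixels"]; cv2.imwrite("pics/w3.png",im[:,:,::-1])
o=bot.get_obs(); print(o["tool_pos"],c["eye"])
pos=dict(large=(595,203,43,55),small=(586,106,31,35),medium=(504,211,37,45),largest=(492,117,49,65))
f=im.astype(int); m=((f[:,:,0]-f[:,:,2])>-3)&(f.min(2)>90)
cv2.imwrite("pics/w3m.png",np.vstack([im[60:260,140:520,::-1],np.dstack([m[60:260,140:520]*255]*3)]))
for k in blobs(m,300):
    q=k.reshape(-1,2).mean(0)
    for n,v in pos.items():
        if np.hypot(*(onplane(c,[q],v[2])[0,:2]-v[:2]))<15: print(n,q.round(),np.round(circle(c,k,v[2]),1))
E
```

```text
[582.01132204 159.47091021 182.19743306] [508.84544839 159.62554697 314.82878405]
large [381. 227.] [610.8 204.6  56.1  85.2]
small [264. 199.] [588.3 108.8  34.3  34.9]
medium [398.  91.] [503.2 214.1  43.6  43.7]
largest [267.  75.] [492.6 118.4  64.   64.2][ WARN:0@0.540] global loadsave.cpp:1063 imwrite_ Unsupported depth image for selected encoder is fallbacked to CV_8U.
```

View pics/w3m.png

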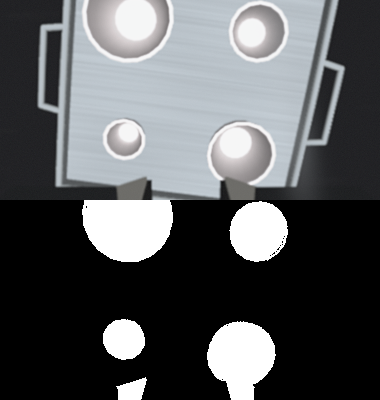

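Small, medium and largest fit cleanly. For the large one I fit only the part the fingers don't hide, then look at all four lids with the same camera.

```bash
python3 - <<'E'
from h import *
c=bot.capture("wrist"); f=c["pixels"].astype(int); m=((f[:,:,0]-f[:,:,2])>-3)&(f.min(2)>90)
for k in blobs(m,300):
    q=k.reshape(-1,2)
    if 350<q[:,0].mean()<410 and q[:,1].mean()>200:
        q=q[q[:,1]<232]; p=onplane(c,q,43)[:,:2].astype(np.float32); print(cv2.fitEllipse(p))
E
```

```text
Traceback (most recent call last):
  File "h.py", line 9, in onplane
    d=ray(c,px); return c["eye"]+d*((z-c["eye"][2])/d[:,2])[:,None]
  File "h.py", line 6, in ray
    u=cv2.undistortPoints(np.array(px,float).reshape(-1,1,2),K,np.array([c["k1"],0,0,0.])).reshape(-1,2)
      ~~~~~~~~~~~~~~~~~~~^^^^^^^^^^^^^^^^^^^^^^^^^^^^^^^^^^^^^^^^^^^^^^^^^^^^^^^^^^^^^^^^^
cv2.error: OpenCV(4.12.0) /io/opencv/modules/calib3d/src/undistort.dispatch.cpp:347: error: (-215:Assertion failed) CV_IS_MAT(_src) && CV_IS_MAT(_dst) && (_src->rows == 1 || _src->cols == 1) && (_dst->rows == 1 || _dst->cols == 1) && _src->cols + _src->rows - 1 == _dst->rows + _dst->cols - 1 && (CV_MAT_TYPE(_src->type) == CV_32FC2 || CV_MAT_TYPE(_src->type) == CV_64FC2) && (CV_MAT_TYPE(_dst->type) == CV_32FC2 || CV_MAT_TYPE(_dst->type) == CV_64FC2) in function 'cvUndistortPointsInternal'
```

play_rows(
  commands=[
    {"x":-0.003,"y":-0.046,"z":-0.01,"twist":0},
    {"x":-0.006,"y":-0.092,"z":-0.02,"twist":0},
    {"x":-0.009,"y":-0.138,"z":-0.03,"twist":0},
    {"x":-0.012,"y":-0.184,"z":-0.04,"twist":0},
    {"x":-0.016,"y":-0.23,"z":-0.04,"twist":0},
    {"x":-0.016,"y":-0.276,"z":-0.04,"twist":0},
    {"x":-0.016,"y":-0.322,"z":-0.04,"twist":0},
    {"x":-0.016,"y":-0.365,"z":-0.04,"twist":0},
  ],
)

```text
time: 3.6
tool_pos: [598.2, -207.6, 222.2]
tcp_rot: [-3.141, 0.001, 3.141]
contact_force: [1.1, 0.5, -0.0]
grip_width: 32.4
finger_force: 0.0
```

play_rows(
  commands=[
    {"x":0,"y":0,"z":0,"twist":0},
    {"x":0,"y":0,"z":0,"twist":0},
    {"x":0,"y":0,"z":0,"twist":0},
    {"x":0,"y":0,"z":0,"twist":0},
    {"x":0,"y":0,"z":0,"twist":0},
    {"x":0,"y":0,"z":0,"twist":0},
    {"x":0,"y":0,"z":0,"twist":0},
    {"x":0,"y":0,"z":0,"twist":0},
  ],
)

```text
time: 4.4
tool_pos: [598.7, -205.5, 221.8]
tcp_rot: [3.142, 0.0, -3.141]
contact_force: [0.9, -0.1, 0.9]
grip_width: 32.0
finger_force: 0.0
```

```bash
python3 - <<'E'
from h import *
c=bot.capture("wrist"); im=c["pixels"]; cv2.imwrite("pics/w4.png",im[:,:,::-1])
o=bot.get_obs(); print(o["tool_pos"],o["tcp_rot"],c["eye"])
f=im.astype(int); m=(f.min(2)>120)&(np.ptp(f,axis=2)<30)
for k in blobs(m,600):
    q=k.reshape(-1,2).mean(0); print(q.round(),np.round(circle(c,k,9),1), cv2.boundingRect(k))
E
```

```text
[ 598.69048362 -205.59523443  221.68166104] [ 3.14149919e+00  3.70602514e-06 -3.14154858e+00] [ 525.67794399 -205.33562492  354.43420334]
[469. 231.] [670.7 -56.5  81.9  85. ] (427, 206, 81, 45)
[202. 161.] [ 584.6 -326.1   61.4   61.8] (171, 131, 63, 62)
[343. 161.] [ 584.8 -188.2   71.6   72. ] (306, 125, 75, 73)
[593. 109.] [531.4  56.5  24.4  75.4] (577, 76, 32, 70)
[462.  55.] [485.1 -79.5  41.2  41.4] (441, 31, 44, 48)
[614. 140.] [432.3 217.2 235.8 525.7] (568, 0, 72, 227)
[274.  24.] [ 458.9 -251.2   51.    51.2] (246, 0, 57, 53)
[ 67. 138.] [ 602.  -485.5  125.2  375.8] (0, 0, 109, 248)
```

View pics/w4.png

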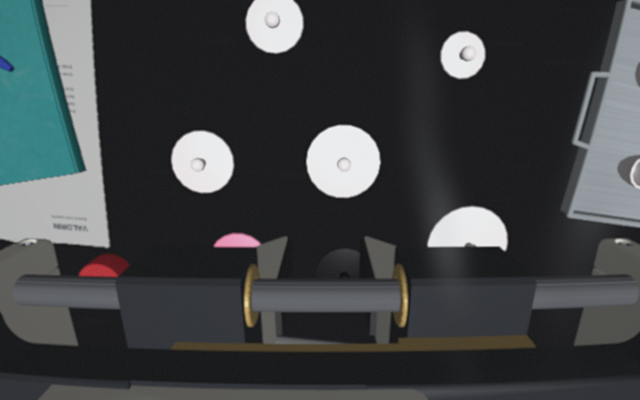

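The lids are located, the top and wrist views agree to within about 1.5 mm, and the spare is at (671,-57). Largest lid first: go over (584.8,-188.2), then down.

play_rows(
  commands=[
    {"x":0.007,"y":0.009,"z":0.03,"twist":0},
    {"x":0.014,"y":0.0175,"z":0.07,"twist":0},
    {"x":0.014,"y":0.0175,"z":0.11,"twist":0},
    {"x":0.014,"y":0.0175,"z":0.145,"twist":0},
    {"x":0.014,"y":0.0175,"z":0.165,"twist":0},
    {"x":0.014,"y":0.0175,"z":0.175,"twist":0},
    {"x":0.014,"y":0.0175,"z":0.182,"twist":0},
    {"x":0.014,"y":0.0175,"z":0.182,"twist":0},
  ],
)

```text
time: 5.25
tool_pos: [584.8, -188.3, 39.6]
tcp_rot: [3.141, 0.0, 3.141]
contact_force: [0.2, 0.2, 0.0]
grip_width: 31.9
finger_force: 0.0
```

play_rows(
  commands=[
    {"x":0,"y":0,"z":0,"twist":0},
    {"x":0,"y":0,"z":0,"twist":0},
    {"x":0,"y":0,"z":0,"twist":0},
    {"x":0,"y":0,"z":0,"twist":0},
    {"x":0,"y":0,"z":0,"twist":0},
    {"x":0,"y":0,"z":0,"twist":0},
    {"x":0,"y":0,"z":0,"twist":0},
    {"x":0,"y":0,"z":0,"twist":0},
  ],
  jaw=1.0,
)

```text
time: 6.05
tool_pos: [585.2, -188.4, 40.6]
tcp_rot: [-3.141, 0.001, 3.141]
contact_force: [-1.1, -0.2, 5.9]
grip_width: 10.7
finger_force: 30.0
```

```bash
python3 - <<'E'
from h import *
o=bot.get_obs(); print(o["tool_pos"],o["grip_width"])
c=bot.capture("wrist"); im=c["pixels"]; cv2.imwrite("pics/w5.png",im[:,:,::-1])
E
```

```text
[ 585.17191039 -188.42803638   40.61063083] 10.71203108513182
```

View pics/w5.png

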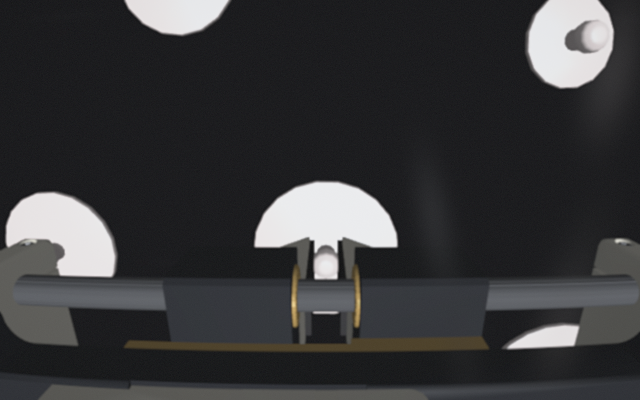

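The grip closed to 10.7 mm instead of 14 and pushed the tool up about 6 N. That means the pads hold the knob above its widest point. I reopen and grip 2.3 mm lower.

play_rows(
  commands=[
    {"x":0,"y":0,"z":0,"twist":0},
    {"x":0,"y":0,"z":0,"twist":0},
    {"x":0,"y":0,"z":0,"twist":0},
    {"x":0,"y":0,"z":0.001,"twist":0},
    {"x":0,"y":0,"z":0.002,"twist":0},
    {"x":0,"y":0,"z":0.0023,"twist":0},
    {"x":0,"y":0,"z":0.0023,"twist":0},
    {"x":0,"y":0,"z":0.0023,"twist":0},
  ],
  jaw=0.75,
)

```text
time: 6.9
tool_pos: [584.6, -188.2, 37.3]
tcp_rot: [3.141, -0.0, 3.141]
contact_force: [0.4, 0.4, 0.8]
grip_width: 23.0
finger_force: 0.4
```

play_rows(
  commands=[
    {"x":0,"y":0,"z":0,"twist":0},
    {"x":0,"y":0,"z":0,"twist":0},
    {"x":0,"y":0,"z":0,"twist":0},
    {"x":0,"y":0,"z":0,"twist":0},
    {"x":0,"y":0,"z":0,"twist":0},
    {"x":0,"y":0,"z":0,"twist":0},
    {"x":0,"y":0,"z":0,"twist":0},
    {"x":0,"y":0,"z":0,"twist":0},
  ],
  jaw=1.0,
)

```text
time: 7.7
tool_pos: [584.7, -188.2, 37.4]
tcp_rot: [3.141, -0.0, 3.141]
contact_force: [-0.5, -0.2, -0.0]
grip_width: 10.6
finger_force: 30.0
```

No upward push now, and the hold is firm. Lift and carry it over the largest crucible at (492.6,118.4).

play_rows(
  commands=[
    {"x":0,"y":0,"z":-0.015,"twist":0},
    {"x":0,"y":0,"z":-0.045,"twist":0},
    {"x":0,"y":0.02,"z":-0.085,"twist":0},
    {"x":0.015,"y":0.06,"z":-0.11,"twist":0},
    {"x":0.03,"y":0.1,"z":-0.11,"twist":0},
    {"x":0.045,"y":0.145,"z":-0.11,"twist":0},
    {"x":0.06,"y":0.19,"z":-0.11,"twist":0},
    {"x":0.07,"y":0.23,"z":-0.11,"twist":0},
  ],
)

```text
time: 8.5
tool_pos: [513.7, 43.6, 148.8]
tcp_rot: [3.141, 0.001, 3.141]
contact_force: [-0.1, -0.6, -0.1]
grip_width: 10.4
finger_force: 30.0
```

play_rows(
  commands=[
    {"x":0.01,"y":0.035,"z":0,"twist":0},
    {"x":0.0175,"y":0.06,"z":0,"twist":0},
    {"x":0.0222,"y":0.0766,"z":0,"twist":0},
    {"x":0.0222,"y":0.0766,"z":0,"twist":0},
    {"x":0.0222,"y":0.0766,"z":0,"twist":0},
    {"x":0.0222,"y":0.0766,"z":0,"twist":0},
    {"x":0.0222,"y":0.0766,"z":0,"twist":0},
    {"x":0.0222,"y":0.0766,"z":0,"twist":0},
  ],
)

```text
time: 9.3
tool_pos: [492.8, 117.7, 147.4]
tcp_rot: [3.142, 0.0, 3.14]
contact_force: [-0.6, -0.0, -0.7]
grip_width: 10.8
finger_force: 30.0
```

```bash
python3 - <<'E'
from h import *
o=bot.get_obs(); print(o["tool_pos"],o["tcp_rot"],o["grip_width"])
c=bot.capture("wrist"); im=c["pixels"]; cv2.imwrite("pics/w6.png",im[:,:,::-1])
d=bot.capture("scene")["pixels"][150:260,180:330,::-1]
cv2.imwrite("pics/w6.png",np.vstack([im[100:400,:,::-1],cv2.resize(d,(400,293),interpolation=cv2.INTER_CUBIC)[:, :] if 0 else cv2.copyMakeBorder(cv2.resize(d,(400,293)),0,0,0,240,0)]))
E
```

```text
[492.77131859 117.67057097 147.4190178 ] [3.14158223e+00 2.66827078e-05 3.14021428e+00] 10.801636762534633
```

View pics/w6.png

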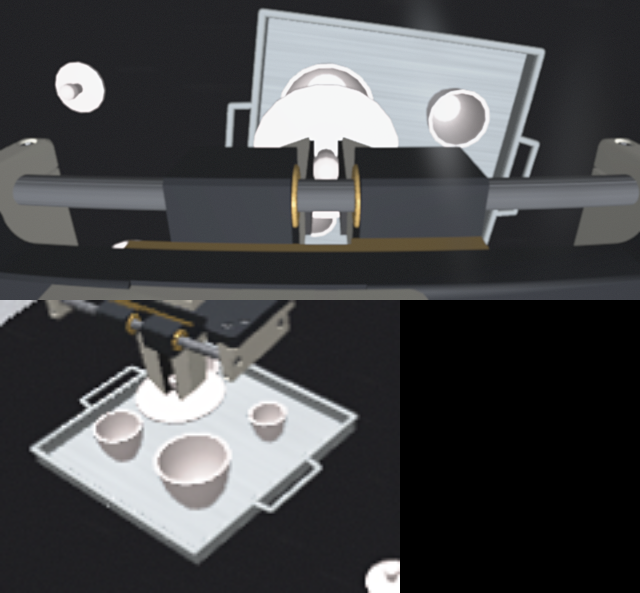

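Held level. The crucible mouth peeks out symmetrically behind the lid. I descend slowly to just above seating.

play_rows(
  commands=[
    {"x":0,"y":0.0007,"z":0.02,"twist":0},
    {"x":0,"y":0.0007,"z":0.04,"twist":0},
    {"x":0,"y":0.0007,"z":0.05,"twist":0},
    {"x":0,"y":0.0007,"z":0.055,"twist":0},
    {"x":0,"y":0.0007,"z":0.059,"twist":0},
    {"x":0,"y":0.0007,"z":0.062,"twist":0},
    {"x":0,"y":0.0007,"z":0.064,"twist":0},
    {"x":0,"y":0.0007,"z":0.065,"twist":0},
  ],
)

```text
time: 10.2
tool_pos: [492.7, 119.1, 82.6]
tcp_rot: [3.141, 0.001, 3.141]
contact_force: [-0.8, 0.0, -0.4]
grip_width: 10.5
finger_force: 30.0
```

play_rows(
  commands=[
    {"x":0,"y":0,"z":0.0003,"twist":0},
    {"x":0,"y":0,"z":0.0006,"twist":0},
    {"x":0,"y":0,"z":0.0009,"twist":0},
    {"x":0,"y":0,"z":0.0012,"twist":0},
    {"x":0,"y":0,"z":0.0015,"twist":0},
    {"x":0,"y":0,"z":0.0018,"twist":0},
    {"x":0,"y":0,"z":0.0021,"twist":0},
    {"x":0,"y":0,"z":0.0022,"twist":0},
  ],
)

```text
time: 11.0
tool_pos: [492.5, 119.1, 80.2]
tcp_rot: [3.142, -0.0, 3.141]
contact_force: [-0.4, -0.1, -0.9]
grip_width: 10.5
finger_force: 30.0
```

play_rows(
  commands=[
    {"x":0,"y":-0.0004,"z":0.0003,"twist":0},
    {"x":0,"y":-0.0004,"z":0.0005,"twist":0},
    {"x":0,"y":-0.0004,"z":0.0007,"twist":0},
    {"x":0,"y":-0.0004,"z":0.0008,"twist":0},
    {"x":0,"y":-0.0004,"z":0.0008,"twist":0},
    {"x":0,"y":-0.0004,"z":0.0008,"twist":0},
    {"x":0,"y":-0.0004,"z":0.0008,"twist":0},
    {"x":0,"y":-0.0004,"z":0.0008,"twist":0},
  ],
)

```text
time: 11.8
tool_pos: [492.5, 118.7, 79.4]
tcp_rot: [3.142, 0.0, 3.141]
contact_force: [0.1, 0.1, -0.8]
grip_width: 10.7
finger_force: 30.0
```

play_rows(
  commands=[
    {"x":0,"y":0,"z":0,"twist":0},
    {"x":0,"y":0,"z":0,"twist":0},
    {"x":0,"y":0,"z":0,"twist":0},
    {"x":0,"y":0,"z":0,"twist":0},
    {"x":0,"y":0,"z":-0.003,"twist":0},
    {"x":0,"y":0,"z":-0.01,"twist":0},
    {"x":0,"y":0,"z":-0.03,"twist":0},
    {"x":0,"y":0,"z":-0.07,"twist":0},
  ],
  jaw=0.75,
)

```text
time: 12.6
tool_pos: [490.9, 118.5, 148.5]
tcp_rot: [-3.141, -0.005, 3.141]
contact_force: [1.8, 0.5, -0.0]
grip_width: 23.0
finger_force: 0.0
```

```bash
python3 - <<'E'
from h import *
c=bot.capture("scene"); d=c["pixels"][150:260,180:330,::-1]
cv2.imwrite("pics/s7.png",cv2.resize(d,None,fx=5,fy=5,interpolation=cv2.INTER_CUBIC))
o=bot.get_obs(); print(o["tool_pos"],o["tcp_rot"],o["grip_width"],o["time"])
E
```

```text
[494.87984556 119.00621898 156.21172701] [ 3.14086969  0.00757984 -3.141511  ] 22.725162514128844 12.65
```

View pics/s7.png

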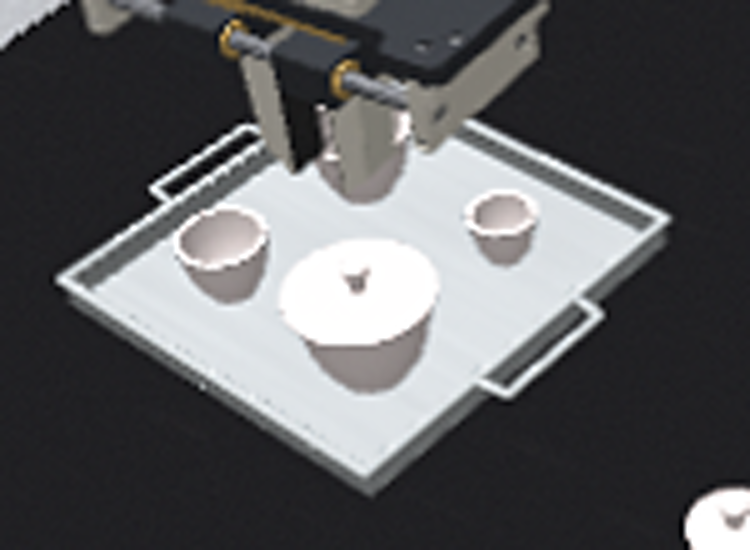

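The largest lid is seated level. Next is the small lid at (485.1,-79.5). Meanwhile I fit the large crucible from the saved picture.

play_rows(
  commands=[
    {"x":0.001,"y":-0.035,"z":0,"twist":0},
    {"x":0.003,"y":-0.075,"z":0,"twist":0},
    {"x":0.005,"y":-0.115,"z":0,"twist":0},
    {"x":0.0074,"y":-0.155,"z":0.01,"twist":0},
    {"x":0.0074,"y":-0.185,"z":0.03,"twist":0},
    {"x":0.0074,"y":-0.1982,"z":0.05,"twist":0},
    {"x":0.0074,"y":-0.1982,"z":0.06,"twist":0},
    {"x":0.0074,"y":-0.1982,"z":0.06,"twist":0},
  ],
)

```text
time: 13.45
tool_pos: [484.4, -79.1, 88.6]
tcp_rot: [3.141, -0.002, 3.141]
contact_force: [-0.1, -0.4, 0.1]
grip_width: 22.8
finger_force: 0.0
```

play_rows(
  commands=[
    {"x":0,"y":0,"z":0.015,"twist":0},
    {"x":0,"y":0,"z":0.03,"twist":0},
    {"x":0,"y":0,"z":0.042,"twist":0},
    {"x":0,"y":0,"z":0.048,"twist":0},
    {"x":0,"y":0,"z":0.051,"twist":0},
    {"x":0,"y":0,"z":0.052,"twist":0},
    {"x":0,"y":0,"z":0.052,"twist":0},
    {"x":0,"y":0,"z":0.052,"twist":0},
  ],
)

```text
time: 14.25
tool_pos: [485.4, -79.6, 37.8]
tcp_rot: [-3.141, 0.001, 3.141]
contact_force: [0.5, -0.7, -0.1]
grip_width: 22.9
finger_force: 0.0
```

```bash
python3 - <<'E'
from h import *
c=bot.capture("wrist")
c["eye"]=np.array([508.845,159.626,314.829]);c["rotation"]=[2.8655,-0.0003,1.5708]
f=cv2.imread("pics/w3.png")[:,:,::-1].astype(int); m=((f[:,:,0]-f[:,:,2])>-3)&(f.min(2)>90)
for k in blobs(m,300):
    q=k.reshape(-1,2); x,y=q.mean(0)
    if y<60 or not 240<x<420 or y>240: continue
    z={1:0}
    if y>210:
        q=q[q[:,1]<232]; q=q[q[:,1]<225] if 0 else q
        print("large",[np.round(v,1) for v in cv2.fitEllipse(onplane(c,q,43)[:,:2].astype(np.float32))])
    else: print(x,y,np.round(circle(c,k,31 if y>180 else 37 if x>330 else 49),1))
o=bot.get_obs(); print(o["tool_pos"],o["tcp_rot"],o["grip_width"],o["time"])
E
```

```text
large [array([597.8, 203.8]), array([53.3, 54.8]), np.float64(118.9)]
263.6068376068376 198.81196581196582 [588.4 108.7  34.3  34.9]
397.94011976047904 91.16167664670658 [503.2 214.   43.6  43.8]
267.3167938931298 74.61068702290076 [492.6 118.3  64.   64.2]
[485.36428839 -79.59961429  37.80034513] [-3.14143292e+00  7.84491424e-04  3.14134445e+00] 22.87113785017241 14.3
```

Large crucible at (597.8,203.8), consistent with the 96 mm grid. Grip the small lid and carry it to (588.4,108.7).

play_rows(
  commands=[
    {"x":0,"y":0,"z":0,"twist":0},
    {"x":0,"y":0,"z":0,"twist":0},
    {"x":0,"y":0,"z":0,"twist":0},
    {"x":0,"y":0,"z":0,"twist":0},
    {"x":0,"y":0,"z":0,"twist":0},
    {"x":0,"y":0,"z":0,"twist":0},
    {"x":0,"y":0,"z":0,"twist":0},
    {"x":0,"y":0,"z":0,"twist":0},
  ],
  jaw=1.0,
)

```text
time: 15.1
tool_pos: [485.2, -79.6, 37.5]
tcp_rot: [-3.142, 0.0, 3.141]
contact_force: [-0.3, 0.1, 3.2]
grip_width: 10.8
finger_force: 30.0
```

play_rows(
  commands=[
    {"x":0,"y":0,"z":-0.015,"twist":0},
    {"x":0,"y":0,"z":-0.045,"twist":0},
    {"x":-0.01,"y":0.015,"z":-0.085,"twist":0},
    {"x":-0.03,"y":0.05,"z":-0.112,"twist":0},
    {"x":-0.05,"y":0.09,"z":-0.112,"twist":0},
    {"x":-0.07,"y":0.125,"z":-0.112,"twist":0},
    {"x":-0.09,"y":0.16,"z":-0.112,"twist":0},
    {"x":-0.103,"y":0.1883,"z":-0.112,"twist":0},
  ],
)

```text
time: 15.9
tool_pos: [588.8, 110.9, 149.1]
tcp_rot: [3.141, -0.0, -3.141]
contact_force: [0.9, -0.6, -0.2]
grip_width: 10.6
finger_force: 30.0
```

play_rows(
  commands=[
    {"x":0,"y":0,"z":0,"twist":0},
    {"x":0,"y":0,"z":0,"twist":0},
    {"x":0,"y":0,"z":0,"twist":0},
    {"x":0,"y":0,"z":0.01,"twist":0},
    {"x":0,"y":0,"z":0.03,"twist":0},
    {"x":0,"y":0,"z":0.05,"twist":0},
    {"x":0,"y":0,"z":0.06,"twist":0},
    {"x":0,"y":0,"z":0.06,"twist":0},
  ],
)

```text
time: 16.7
tool_pos: [587.0, 108.0, 87.7]
tcp_rot: [-3.141, -0.004, 3.14]
contact_force: [0.3, -0.1, -0.4]
grip_width: 10.7
finger_force: 30.0
```

```bash
python3 - <<'E'
from h import *
o=bot.get_obs(); print(o["tool_pos"],o["tcp_rot"],o["grip_width"],o["time"])
print(totool([588.4,108.7,61.5]))
E
```

```text
[586.9886989  107.97977761  87.65943295] [-3.14143326 -0.00353763  3.14033863] 10.651042745974499 16.7
[-0.00150293  0.00072616  0.02615416]
```

play_rows(
  commands=[
    {"x":0,"y":0,"z":0.008,"twist":0},
    {"x":0,"y":0,"z":0.015,"twist":0},
    {"x":0,"y":0,"z":0.02,"twist":0},
    {"x":0,"y":0,"z":0.023,"twist":0},
    {"x":0,"y":0,"z":0.024,"twist":0},
    {"x":0,"y":0,"z":0.025,"twist":0},
    {"x":0,"y":0,"z":0.025,"twist":0},
    {"x":0,"y":0,"z":0.025,"twist":0},
  ],
)

```text
time: 17.5
tool_pos: [588.3, 108.8, 64.6]
tcp_rot: [3.141, 0.0, 3.141]
contact_force: [-0.0, -0.4, -0.1]
grip_width: 11.1
finger_force: 30.0
```

```bash
python3 - <<'E'
from h import *
print(totool([588.4,108.7,61.4]))
c=bot.capture("scene"); d=c["pixels"][140:260,180:330,::-1]
w=bot.capture("wrist")["pixels"][100:300,160:480,::-1]
cv2.imwrite("pics/s8.png",np.vstack([cv2.resize(d,(640,360),interpolation=cv2.INTER_CUBIC)[:240+120],cv2.resize(w,(640,400))[160:]]))
E
```

```text
[-1.41960003e-04 -9.02909566e-05  3.22574564e-03]
```

View pics/s8.png

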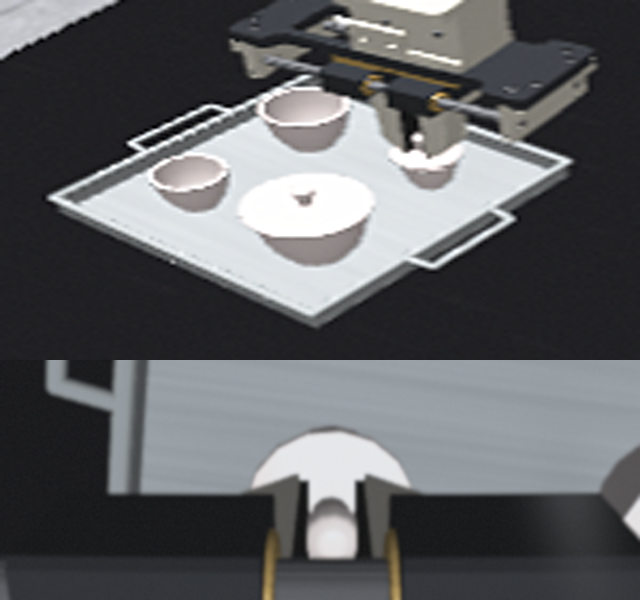

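The small lid hangs level, centred over its crucible, with the neighbours well clear. Lower the last 3 mm gently, release and rise.

play_rows(
  commands=[
    {"x":0,"y":0,"z":0.0005,"twist":0},
    {"x":0,"y":0,"z":0.001,"twist":0},
    {"x":0,"y":0,"z":0.0015,"twist":0},
    {"x":0,"y":0,"z":0.002,"twist":0},
    {"x":0,"y":0,"z":0.0025,"twist":0},
    {"x":0,"y":0,"z":0.003,"twist":0},
    {"x":0,"y":0,"z":0.0031,"twist":0},
    {"x":0,"y":0,"z":0.0031,"twist":0},
  ],
)

```text
time: 18.4
tool_pos: [588.3, 108.8, 61.5]
tcp_rot: [3.141, 0.0, 3.141]
contact_force: [-0.5, 0.1, 1.4]
grip_width: 10.9
finger_force: 30.0
```

play_rows(
  commands=[
    {"x":0,"y":0,"z":0,"twist":0},
    {"x":0,"y":0,"z":0,"twist":0},
    {"x":0,"y":0,"z":0,"twist":0},
    {"x":0,"y":0,"z":0,"twist":0},
    {"x":0,"y":0,"z":-0.003,"twist":0},
    {"x":0,"y":0,"z":-0.01,"twist":0},
    {"x":0,"y":0,"z":-0.03,"twist":0},
    {"x":0,"y":0,"z":-0.07,"twist":0},
  ],
  jaw=0.75,
)

```text
time: 19.2
tool_pos: [586.4, 108.6, 129.9]
tcp_rot: [-3.141, -0.006, 3.141]
contact_force: [0.3, -0.3, 0.9]
grip_width: 23.1
finger_force: 0.0
```

play_rows(
  commands=[
    {"x":0.01,"y":-0.02,"z":-0.02,"twist":0},
    {"x":0.03,"y":-0.065,"z":-0.02,"twist":0},
    {"x":0.045,"y":-0.11,"z":-0.02,"twist":0},
    {"x":0.06,"y":-0.155,"z":-0.02,"twist":0},
    {"x":0.075,"y":-0.2,"z":-0.02,"twist":0},
    {"x":0.09,"y":-0.245,"z":-0.02,"twist":0},
    {"x":0.1,"y":-0.29,"z":-0.02,"twist":0},
    {"x":0.11,"y":-0.32,"z":-0.02,"twist":0},
  ],
)

```text
time: 20.0
tool_pos: [477.5, -214.1, 152.2]
tcp_rot: [-3.14, 0.001, 3.14]
contact_force: [0.8, 0.9, -0.4]
grip_width: 23.0
finger_force: 0.0
```

```bash
python3 - <<'E'
from h import *
print(bot.get_obs()["tool_pos"],totool([458.9,-251.2,37.4]))
E
```

```text
[ 477.49340187 -214.12588337  152.17991665] [ 0.0186892  -0.03696174  0.1148006 ]
```

play_rows(
  commands=[
    {"x":0.01,"y":-0.02,"z":0.01,"twist":0},
    {"x":0.0194,"y":-0.04,"z":0.03,"twist":0},
    {"x":0.0194,"y":-0.04,"z":0.05,"twist":0},
    {"x":0.0194,"y":-0.04,"z":0.06,"twist":0},
    {"x":0.0194,"y":-0.04,"z":0.06,"twist":0},
    {"x":0.0194,"y":-0.04,"z":0.06,"twist":0},
    {"x":0.0194,"y":-0.04,"z":0.06,"twist":0},
    {"x":0.0194,"y":-0.04,"z":0.06,"twist":0},
  ],
)

```text
time: 20.8
tool_pos: [459.3, -251.1, 92.2]
tcp_rot: [-3.141, 0.001, -3.141]
contact_force: [-0.4, 0.3, 0.3]
grip_width: 23.1
finger_force: 0.0
```

```bash
python3 - <<'E'
from h import *
print(bot.get_obs()["tool_pos"],totool([458.9,-251.2,37.4]))
c=bot.capture("scene"); d=c["pixels"][140:260,180:330,::-1]
cv2.imwrite("pics/s9.png",cv2.resize(d,(750,600),interpolation=cv2.INTER_CUBIC))
E
```

```text
[ 459.26133968 -251.14906782   92.1750098 ] [ 4.36110974e-04 -7.56622026e-08  5.47744892e-02]
```

View pics/s9.png

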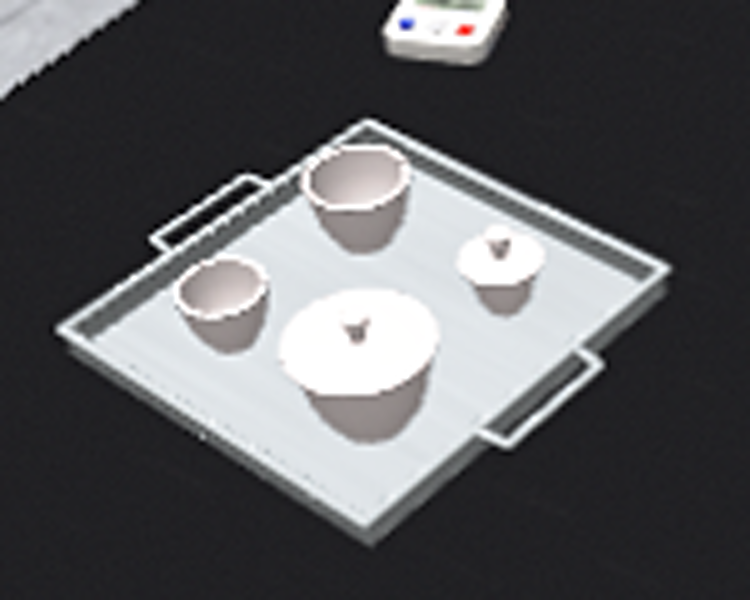

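The small and largest lids are seated level. Now grip the medium lid and carry it to (503.2,214.0), well above the covered crucibles.

play_rows(
  commands=[
    {"x":0.0002,"y":0,"z":0.015,"twist":0},
    {"x":0.0002,"y":0,"z":0.03,"twist":0},
    {"x":0.0002,"y":0,"z":0.043,"twist":0},
    {"x":0.0002,"y":0,"z":0.05,"twist":0},
    {"x":0.0002,"y":0,"z":0.053,"twist":0},
    {"x":0.0002,"y":0,"z":0.0545,"twist":0},
    {"x":0.0002,"y":0,"z":0.0545,"twist":0},
    {"x":0.0002,"y":0,"z":0.0545,"twist":0},
  ],
)

```text
time: 21.65
tool_pos: [458.8, -251.4, 37.3]
tcp_rot: [-3.141, 0.001, 3.141]
contact_force: [-0.8, -0.6, 0.2]
grip_width: 22.8
finger_force: 0.6
```

play_rows(
  commands=[
    {"x":0,"y":0,"z":0,"twist":0},
    {"x":0,"y":0,"z":0,"twist":0},
    {"x":0,"y":0,"z":0,"twist":0},
    {"x":0,"y":0,"z":0,"twist":0},
    {"x":0,"y":0,"z":0,"twist":0},
    {"x":0,"y":0,"z":0,"twist":0},
    {"x":0,"y":0,"z":0,"twist":0},
    {"x":0,"y":0,"z":0,"twist":0},
  ],
  jaw=1.0,
)

```text
time: 22.45
tool_pos: [458.9, -251.4, 37.3]
tcp_rot: [-3.141, 0.001, 3.141]
contact_force: [-0.8, 1.2, 5.4]
grip_width: 10.8
finger_force: 30.7
```

play_rows(
  commands=[
    {"x":0,"y":0,"z":-0.015,"twist":0},
    {"x":0,"y":0,"z":-0.045,"twist":0},
    {"x":0,"y":0.02,"z":-0.085,"twist":0},
    {"x":-0.01,"y":0.06,"z":-0.115,"twist":0},
    {"x":-0.02,"y":0.105,"z":-0.115,"twist":0},
    {"x":-0.03,"y":0.15,"z":-0.115,"twist":0},
    {"x":-0.04,"y":0.195,"z":-0.115,"twist":0},
    {"x":-0.0443,"y":0.24,"z":-0.115,"twist":0},
  ],
)

```text
time: 23.25
tool_pos: [503.2, -9.5, 151.7]
tcp_rot: [-3.142, 0.001, 3.141]
contact_force: [0.9, -0.0, -0.4]
grip_width: 10.3
finger_force: 30.2
```

play_rows(
  commands=[
    {"x":0,"y":0.045,"z":0,"twist":0},
    {"x":0,"y":0.09,"z":0,"twist":0},
    {"x":0,"y":0.135,"z":0,"twist":0},
    {"x":0,"y":0.175,"z":0,"twist":0},
    {"x":0,"y":0.205,"z":0,"twist":0},
    {"x":0,"y":0.22,"z":0,"twist":0},
    {"x":0,"y":0.2252,"z":0,"twist":0},
    {"x":0,"y":0.2252,"z":0,"twist":0},
  ],
)

```text
time: 24.05
tool_pos: [502.8, 213.6, 151.6]
tcp_rot: [-3.141, -0.0, -3.141]
contact_force: [0.0, -1.0, -0.4]
grip_width: 10.5
finger_force: 30.2
```

play_rows(
  commands=[
    {"x":0,"y":0,"z":0.01,"twist":0},
    {"x":0,"y":0,"z":0.03,"twist":0},
    {"x":0,"y":0,"z":0.05,"twist":0},
    {"x":0,"y":0,"z":0.065,"twist":0},
    {"x":0,"y":0,"z":0.073,"twist":0},
    {"x":0,"y":0,"z":0.077,"twist":0},
    {"x":0,"y":0,"z":0.079,"twist":0},
    {"x":0,"y":0,"z":0.079,"twist":0},
  ],
)

```text
time: 24.85
tool_pos: [503.2, 213.8, 73.1]
tcp_rot: [3.141, 0.001, 3.141]
contact_force: [-0.8, -0.4, -0.1]
grip_width: 10.4
finger_force: 30.2
```

```bash
python3 - <<'E'
from h import *
print(bot.get_obs()["tool_pos"],totool([503.2,214.0,67.4]))
E
```

```text
[503.16035761 213.77298638  73.070104  ] [-3.59439223e-05  2.25927291e-04  5.67017204e-03]
```

play_rows(
  commands=[
    {"x":0,"y":0,"z":0.0015,"twist":0},
    {"x":0,"y":0,"z":0.0025,"twist":0},
    {"x":0,"y":0,"z":0.0035,"twist":0},
    {"x":0,"y":0,"z":0.0042,"twist":0},
    {"x":0,"y":0,"z":0.0048,"twist":0},
    {"x":0,"y":0,"z":0.0053,"twist":0},
    {"x":0,"y":0,"z":0.0056,"twist":0},
    {"x":0,"y":0,"z":0.0056,"twist":0},
  ],
)

```text
time: 25.65
tool_pos: [502.9, 214.0, 67.3]
tcp_rot: [3.142, 0.0, 3.141]
contact_force: [0.2, -0.0, 0.0]
grip_width: 10.6
finger_force: 30.4
```

play_rows(
  commands=[
    {"x":0,"y":0,"z":0,"twist":0},
    {"x":0,"y":0,"z":0,"twist":0},
    {"x":0,"y":0,"z":0,"twist":0},
    {"x":0,"y":0,"z":0,"twist":0},
    {"x":0,"y":0,"z":-0.003,"twist":0},
    {"x":0,"y":0,"z":-0.01,"twist":0},
    {"x":0,"y":0,"z":-0.035,"twist":0},
    {"x":0,"y":0,"z":-0.08,"twist":0},
  ],
  jaw=0.75,
)

```text
time: 26.45
tool_pos: [501.1, 213.5, 146.0]
tcp_rot: [-3.14, -0.006, 3.141]
contact_force: [1.6, -0.5, 0.5]
grip_width: 23.0
finger_force: 0.0
```

play_rows(
  commands=[
    {"x":0,"y":-0.03,"z":0,"twist":0},
    {"x":0,"y":-0.075,"z":0,"twist":0},
    {"x":-0.01,"y":-0.12,"z":0,"twist":0},
    {"x":-0.02,"y":-0.165,"z":0,"twist":0},
    {"x":-0.03,"y":-0.21,"z":0,"twist":0},
    {"x":-0.04,"y":-0.255,"z":0,"twist":0},
    {"x":-0.05,"y":-0.3,"z":0,"twist":0},
    {"x":-0.06,"y":-0.345,"z":0,"twist":0},
  ],
)

```text
time: 27.25
tool_pos: [563.0, -133.0, 148.0]
tcp_rot: [-3.141, 0.001, 3.141]
contact_force: [0.1, -0.6, 0.1]
grip_width: 22.7
finger_force: 0.0
```

```bash
python3 - <<'E'
from h import *
print(bot.get_obs()["tool_pos"],totool([584.6,-326.1,90]))
c=bot.capture("scene"); d=c["pixels"][140:260,180:330,::-1]
cv2.imwrite("pics/s10.png",cv2.resize(d,(750,600),interpolation=cv2.INTER_CUBIC))
E
```

```text
[ 563.00124213 -132.97596265  147.958009  ] [-0.02161049 -0.19311141  0.05799569]
```

View pics/s10.png

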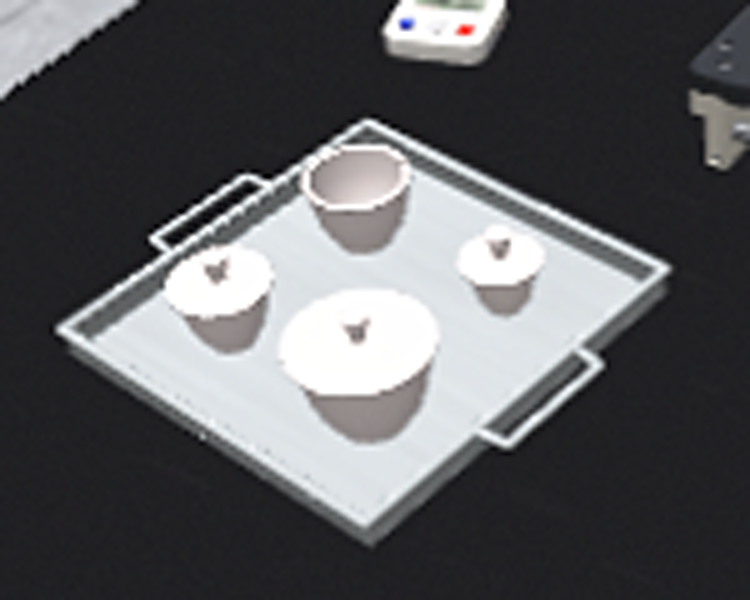

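The medium lid is on too; I'll check its centring numerically at the end. Now the large lid at (584.6,-326.1).

play_rows(
  commands=[
    {"x":-0.005,"y":-0.04,"z":0,"twist":0},
    {"x":-0.01,"y":-0.085,"z":0,"twist":0},
    {"x":-0.015,"y":-0.13,"z":0,"twist":0},
    {"x":-0.02,"y":-0.17,"z":0.015,"twist":0},
    {"x":-0.0217,"y":-0.19,"z":0.035,"twist":0},
    {"x":-0.0217,"y":-0.195,"z":0.05,"twist":0},
    {"x":-0.0217,"y":-0.195,"z":0.057,"twist":0},
    {"x":-0.0217,"y":-0.195,"z":0.057,"twist":0},
  ],
)

```text
time: 28.1
tool_pos: [584.0, -324.2, 89.1]
tcp_rot: [3.139, -0.002, -3.141]
contact_force: [0.7, -0.5, 0.9]
grip_width: 23.3
finger_force: 0.0
```

play_rows(
  commands=[
    {"x":0,"y":0,"z":0,"twist":0},
    {"x":0,"y":0,"z":0,"twist":0},
    {"x":0,"y":0,"z":0,"twist":0},
    {"x":0,"y":0,"z":0,"twist":0},
    {"x":0,"y":0,"z":0,"twist":0},
    {"x":0,"y":0,"z":0,"twist":0},
    {"x":0,"y":0,"z":0,"twist":0},
    {"x":0,"y":0,"z":0,"twist":0},
  ],
)

```text
time: 28.9
tool_pos: [584.4, -326.1, 90.1]
tcp_rot: [3.141, -0.0, 3.141]
contact_force: [0.5, -0.3, -0.4]
grip_width: 23.2
finger_force: 0.0
```

```bash
python3 - <<'E'
from h import *
print(bot.get_obs()["tool_pos"],totool([584.6,-326.1,37.4]))
E
```

```text
[ 584.42145166 -326.07244965   90.1394036 ] [-1.80450282e-04 -3.32335413e-05  5.27393939e-02]
```

play_rows(
  commands=[
    {"x":-0.0001,"y":0,"z":0.015,"twist":0},
    {"x":-0.0001,"y":0,"z":0.03,"twist":0},
    {"x":-0.0001,"y":0,"z":0.042,"twist":0},
    {"x":-0.0001,"y":0,"z":0.049,"twist":0},
    {"x":-0.0001,"y":0,"z":0.0515,"twist":0},
    {"x":-0.0001,"y":0,"z":0.0526,"twist":0},
    {"x":-0.0001,"y":0,"z":0.0526,"twist":0},
    {"x":-0.0001,"y":0,"z":0.0526,"twist":0},
  ],
)

```text
time: 29.7
tool_pos: [584.9, -326.3, 38.0]
tcp_rot: [-3.141, 0.001, 3.141]
contact_force: [-0.1, -0.7, -0.7]
grip_width: 23.0
finger_force: 0.0
```

play_rows(
  commands=[
    {"x":0,"y":0,"z":0,"twist":0},
    {"x":0,"y":0,"z":0,"twist":0},
    {"x":0,"y":0,"z":0,"twist":0},
    {"x":0,"y":0,"z":0,"twist":0},
    {"x":0,"y":0,"z":0,"twist":0},
    {"x":0,"y":0,"z":0,"twist":0},
    {"x":0,"y":0,"z":0,"twist":0},
    {"x":0,"y":0,"z":0,"twist":0},
  ],
  jaw=1.0,
)

```text
time: 30.5
tool_pos: [584.7, -326.1, 37.9]
tcp_rot: [-3.141, 0.001, 3.141]
contact_force: [-0.8, 0.2, 2.5]
grip_width: 10.7
finger_force: 30.0
```

play_rows(
  commands=[
    {"x":0,"y":0,"z":-0.015,"twist":0},
    {"x":0,"y":0,"z":-0.045,"twist":0},
    {"x":0,"y":0.02,"z":-0.085,"twist":0},
    {"x":0,"y":0.06,"z":-0.115,"twist":0},
    {"x":0,"y":0.105,"z":-0.115,"twist":0},
    {"x":0,"y":0.15,"z":-0.115,"twist":0},
    {"x":0,"y":0.195,"z":-0.115,"twist":0},
    {"x":0,"y":0.24,"z":-0.115,"twist":0},
  ],
)

```text
time: 31.3
tool_pos: [584.3, -84.3, 153.6]
tcp_rot: [-3.142, 0.001, 3.141]
contact_force: [0.1, 0.9, -0.8]
grip_width: 10.5
finger_force: 30.0
```

play_rows(
  commands=[
    {"x":-0.002,"y":0.045,"z":0,"twist":0},
    {"x":-0.004,"y":0.09,"z":0,"twist":0},
    {"x":-0.006,"y":0.135,"z":0,"twist":0},
    {"x":-0.008,"y":0.18,"z":0,"twist":0},
    {"x":-0.01,"y":0.22,"z":0,"twist":0},
    {"x":-0.012,"y":0.255,"z":0,"twist":0},
    {"x":-0.0132,"y":0.28,"z":0,"twist":0},
    {"x":-0.0132,"y":0.2899,"z":0,"twist":0},
  ],
)

```text
time: 32.1
tool_pos: [597.5, 206.3, 153.3]
tcp_rot: [3.141, 0.0, -3.139]
contact_force: [-0.9, 0.3, -1.2]
grip_width: 10.7
finger_force: 30.0
```

play_rows(
  commands=[
    {"x":0,"y":0,"z":0,"twist":0},
    {"x":0,"y":0,"z":0.015,"twist":0},
    {"x":0,"y":0,"z":0.035,"twist":0},
    {"x":0,"y":0,"z":0.055,"twist":0},
    {"x":0,"y":0,"z":0.065,"twist":0},
    {"x":0,"y":0,"z":0.071,"twist":0},
    {"x":0,"y":0,"z":0.073,"twist":0},
    {"x":0,"y":0,"z":0.073,"twist":0},
  ],
)

```text
time: 32.9
tool_pos: [598.2, 203.6, 80.2]
tcp_rot: [3.141, 0.001, 3.141]
contact_force: [-0.5, -0.5, -0.2]
grip_width: 10.5
finger_force: 30.0
```

```bash
python3 - <<'E'
from h import *
print(bot.get_obs()["tool_pos"],totool([597.8,203.8,73.4]))
E
```

```text
[598.23179481 203.56367579  80.15186272] [0.00043732 0.00023511 0.00675155]
```

play_rows(
  commands=[
    {"x":0.0002,"y":0,"z":0.0015,"twist":0},
    {"x":0.0002,"y":0,"z":0.0028,"twist":0},
    {"x":0.0002,"y":0,"z":0.004,"twist":0},
    {"x":0.0002,"y":0,"z":0.0048,"twist":0},
    {"x":0.0002,"y":0,"z":0.0054,"twist":0},
    {"x":0.0002,"y":0,"z":0.0059,"twist":0},
    {"x":0.0002,"y":0,"z":0.0062,"twist":0},
    {"x":0.0002,"y":0,"z":0.0062,"twist":0},
  ],
)

```text
time: 33.7
tool_pos: [597.8, 203.9, 73.8]
tcp_rot: [3.141, 0.001, 3.141]
contact_force: [-0.9, -0.6, 2.1]
grip_width: 10.2
finger_force: 30.0
```

play_rows(
  commands=[
    {"x":0,"y":0,"z":0,"twist":0},
    {"x":0,"y":0,"z":0,"twist":0},
    {"x":0,"y":0,"z":0,"twist":0},
    {"x":0,"y":0,"z":0,"twist":0},
    {"x":0,"y":0,"z":-0.003,"twist":0},
    {"x":0,"y":0,"z":-0.01,"twist":0},
    {"x":0,"y":0,"z":-0.035,"twist":0},
    {"x":0,"y":0,"z":-0.08,"twist":0},
  ],
  jaw=0.75,
)

```text
time: 34.5
tool_pos: [595.9, 203.4, 151.6]
tcp_rot: [-3.14, -0.007, 3.141]
contact_force: [0.4, 0.7, 0.5]
grip_width: 23.3
finger_force: 0.0
```

play_rows(
  commands=[
    {"x":-0.02,"y":-0.02,"z":-0.03,"twist":0},
    {"x":-0.03,"y":-0.044,"z":-0.03,"twist":0},
    {"x":-0.03,"y":-0.044,"z":-0.03,"twist":0},
    {"x":-0.03,"y":-0.044,"z":-0.03,"twist":0},
    {"x":-0.03,"y":-0.044,"z":-0.03,"twist":0},
    {"x":-0.03,"y":-0.044,"z":-0.03,"twist":0},
    {"x":-0.03,"y":-0.044,"z":-0.03,"twist":0},
    {"x":-0.03,"y":-0.044,"z":-0.03,"twist":0},
  ],
)

```text
time: 35.3
tool_pos: [627.4, 160.4, 183.2]
tcp_rot: [3.142, -0.0, -3.141]
contact_force: [-0.7, -0.2, 0.9]
grip_width: 22.9
finger_force: 0.0
```

```bash
python3 - <<'E'
from h import *
c=bot.capture("wrist"); im=c["pixels"]; print(bot.get_obs()["tool_pos"])
f=im.astype(int)
m=((f[:,:,0]-f[:,:,2])>-3)&(f.min(2)>90)
for k in blobs(m,500):
    q=k.reshape(-1,2).mean(0)
    for n,(x,y,z) in dict(large=(597.8,203.8,46),small=(588.4,108.7,34),medium=(503.2,214,40),largest=(492.6,118.4,52)).items():
        r=circle(c,k,z)
        if np.hypot(r[0]-x,r[1]-y)<15: print(n,np.round(r,1),"offset",np.round([r[0]-x,r[1]-y],1))
d=bot.capture("scene")["pixels"][150:260,180:310,::-1]
cv2.imwrite("pics/s11.png",np.hstack([cv2.resize(im[0:260,200:440,::-1],None,fx=1.5,fy=1.5),cv2.resize(d,(430,390),interpolation=cv2.INTER_CUBIC)]))
E
```

```text
[627.43559812 160.25637422 183.27669624]
large [599.6 204.   56.2  58.9] offset [1.8 0.2]
small [588.5 108.2  39.   40.2] offset [ 0.1 -0.5]
largest [499.5 105.6  39.5  56. ] offset [  6.9 -12.8]
```

View pics/s11.png

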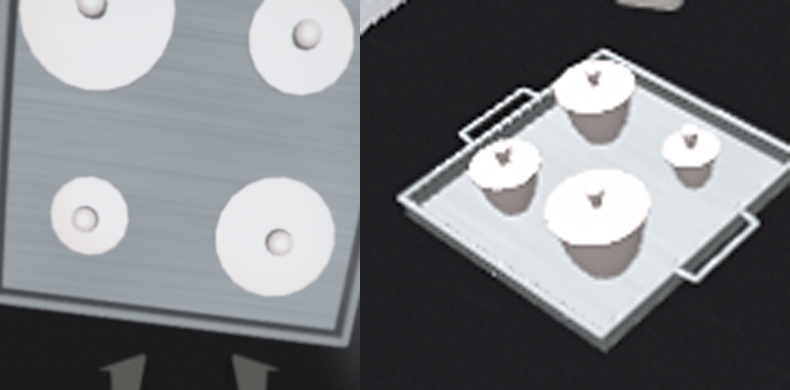

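All four lids are on. Move the arm clear and check centring against the initial pictures from both fixed cameras.

play_rows(
  commands=[
    {"x":0.01,"y":-0.04,"z":-0.01,"twist":0},
    {"x":0.02,"y":-0.08,"z":-0.02,"twist":0},
    {"x":0.03,"y":-0.125,"z":-0.03,"twist":0},
    {"x":0.04,"y":-0.17,"z":-0.04,"twist":0},
    {"x":0.05,"y":-0.215,"z":-0.05,"twist":0},
    {"x":0.06,"y":-0.26,"z":-0.05,"twist":0},
    {"x":0.06,"y":-0.3,"z":-0.05,"twist":0},
    {"x":0.06,"y":-0.34,"z":-0.05,"twist":0},
  ],
)

```text
time: 36.2
tool_pos: [567.2, -181.9, 233.9]
tcp_rot: [-3.141, 0.001, 3.141]
contact_force: [0.9, -0.5, -0.0]
grip_width: 23.0
finger_force: 0.0
```

play_rows(
  commands=[
    {"x":0,"y":-0.04,"z":0,"twist":0},
    {"x":0,"y":-0.08,"z":0,"twist":0},
    {"x":0,"y":-0.08,"z":0,"twist":0},
    {"x":0,"y":-0.08,"z":0,"twist":0},
    {"x":0,"y":-0.08,"z":0,"twist":0},
    {"x":0,"y":-0.08,"z":0,"twist":0},
    {"x":0,"y":-0.08,"z":0,"twist":0},
    {"x":0,"y":-0.08,"z":0,"twist":0},
  ],
)

```text
time: 37.0
tool_pos: [567.8, -259.3, 233.6]
tcp_rot: [-3.142, 0.0, -3.141]
contact_force: [0.2, 0.4, -0.1]
grip_width: 22.8
finger_force: 0.0
```

```bash
python3 - <<'E'
from h import *
pos=dict(large=(597.8,203.8,43),small=(588.4,108.7,31),medium=(503.2,214,37),largest=(492.6,118.4,49))
def meas(c,im,dz,thr):
    f=im.astype(int); m=((f[:,:,0]-f[:,:,2])>thr)&(f.min(2)>85); out={}
    for k in blobs(m,60):
        if len(k)<20: continue
        for n,(x,y,z) in pos.items():
            r=circle(c,k,z+dz)
            if np.hypot(r[0]-x,r[1]-y)<14 and r[3]<95 and (n not in out or r[3]>out[n][3]): out[n]=r
    return {k:np.round(v,1).tolist() for k,v in out.items()}
for cam in ["top","scene"]:
    c=bot.capture(cam); cv2.imwrite(f"pics/{cam}_end.png",c["pixels"][:,:,::-1])
    old=cv2.imread(f"pics/{cam}0.png")[:,:,::-1]
    a=meas(c,old,0,-3); b=meas(c,c["pixels"],3,-3)
    for n in pos: print(cam,n,a.get(n),b.get(n))
    if cam=="top":
        f=c["pixels"].astype(int); 
        for k in blobs((f.min(2)>140)&(np.ptp(f,axis=2)<25),800):
            r=circle(c,k,10)
            if 600<r[0]<700 and -120<r[1]<0: print("spare",np.round(r,1))
print(bot.get_obs()["tool_pos"],bot.get_obs()["time"])
E
```

```text
top large [597.7, 203.0, 50.6, 52.6] None
top small [588.5, 108.2, 30.8, 32.2] None
top medium [503.1, 212.8, 41.7, 42.5] None
top largest [492.0, 117.8, 60.3, 61.6] None
spare [672.3 -57.5  84.4  86.2]
scene large None None
scene small [581.1, 101.3, 36.6, 56.5] [582.2, 103.0, 42.3, 65.3]
scene medium [494.9, 206.6, 49.4, 76.4] [496.3, 205.1, 50.8, 82.0]
scene largest None None
[ 567.69595514 -259.67385827  233.53742289] 37.1
```

```bash
python3 - <<'E'
from h import *
pos=dict(large=(597.7,203.0,43,61),small=(588.5,108.2,31,41),medium=(503.1,212.8,37,51),largest=(492,117.8,49,71))
c=bot.capture("top"); im=c["pixels"]; f=im.min(2)
for n,(x,y,z,d) in pos.items():
    u,v=proj(c,(x,y,z+3))[0].astype(int); h=int(d*.3)
    roi=np.ascontiguousarray(f[v-h:v+h,u-h:u+h]); t,m=cv2.threshold(cv2.resize(roi,None,fx=4,fy=4,interpolation=cv2.INTER_CUBIC),0,255,cv2.THRESH_OTSU)
    k=max(blobs(m,50),key=cv2.contourArea)
    q=(k.reshape(-1,2)+.5)/4-.5+[u-h,v-h]
    r=circle(c,q,z+4); print(n,t,np.round(r,1),"offset",np.round([r[0]-x,r[1]-y],1))
cv2.imwrite("pics/top_endc.png",cv2.resize(im[155:280,180:310,::-1],None,fx=4.5,fy=4.5,interpolation=cv2.INTER_CUBIC))
E
```

```text
large 202.0 [597.3 203.3  60.4  60.7] offset [-0.4  0.3]
small 202.0 [587.7 107.9  40.4  40.6] offset [-0.8 -0.3]
medium 203.0 [502.5 213.3  50.5  50.7] offset [-0.6  0.5]
largest 203.0 [492.  118.   70.7  70.8] offset [0.  0.2]
```

All lids sit within 1 mm of their mouths and the spare hasn't moved, so I hand in.

```bash
python3 -c "
from plant import bot
print(bot.close_job())"
```

```text
the job is handed in; nothing more can be done
None
```

All four crucibles now wear their own lids, each measured within about 1 mm of its mouth's centre and looking level in the pictures; the spare lid is where it lay, and the job was handed in at about 37 s, with no verdict returned.

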